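Find the concealed catch plate and pop the hidden tray

ROBOT

A 7-joint arm with a two-finger parallel gripper is mounted at the origin on the work surface. World frame = base frame: x ahead of the robot, y to its left, z up, the work surface at z = 0. Lengths are in mm, angles in rad, forces in N, time in s.
With the tool pointing down it reaches from about 400 to 875 mm from the base axis. Payload 6.5 kg.
Tool frame: the origin (TCP) lies at the centre of the arm's flange, where the gripper is bolted on; the fingertips stand 173 mm ahead of it and the grasp point (between the pads) lies 155 mm ahead of it (bot.finger_overhang is the distance from the TCP to the fingertips, in mm); x points along the fingers, z is the direction in which the jaws open and shut, and the axes are right-handed (so a half turn about x gives the same grasp; the last joint's range is limited). The gripper opens to 85 mm and grips with 20 to 120 N. Pads are 22 mm wide; open, the fingers measure 114 mm over their backs; the gripper's body (76 mm by 85 mm) begins 54 mm behind the grasp point. The pads swing forward as they close: fully open they stand 13 mm farther back than shut.
Start: joints at [-1.187, 0.536, -0.004, 1.538, 0.003, 1.067, -0.071], TCP at [282.6, 585.344, 404.69] pointing down, gripper open.
Joint ranges: [-2.7, 2.7], [-0.37, 2.16], [-1.27, 1.26], [0.24, 2.4], [-1.31, 4.45], [0.19, 1.91], [-2.76, 2.76]. Speed limits (rad/s): [2.39, 2.39, 3.14, 3.14, 3.14, 3.14, 3.14].

INTERFACE

Orientations are given as a unit quaternion [x, y, z, w].
In Python, from workcell import bot gives the robot as it stands.
- The arm moves only by the tool arm_command, never from a script. Its argument "steps" is a list that holds one entry, the list of rows, each a list of 7 numbers: the shift along the tool's x, y, z in units of 60 mm (1.0 is 60 mm), then the turn, a rotation vector about the tool's x, y, z in units of 5 degrees (1.0 is 5 degrees), then the opening, from 0 (shut) to 1 (fully open). A call has 1 to 10 rows; each row is the pose to reach, as a shift and turn from the pose commanded when the call began, along the tool's axes at that moment; what a row does not reach only later rows make up. A row lasts 1/8 s, in which the tool goes at most 62.5 mm and 10.7 degrees, less where a joint would pass 70% of its speed; a pose out of reach is approached as far as the arm can. A call with a gripper value outside its range is refused whole. The fingers move at their own pace and stop on an object; "force" is the grip in N (left out, the last holds). Time passes only in rows, so rows that repeat a pose let the fingers close. It gives the time, the measured TCP pose, the force and the opening at its end, in the units of the state.
- bot.observe(): the state, without advancing time (a new reading comes with each control period).
- bot.get_image(name): name is "scene" or "side" or "wrist"; returns the picture (400x640x3 uint8, red, green, blue); there is no depth.
- bot.get_calibration(name): a dict with "mtx" (3x3 intrinsics, pixels), "k1" (the pictures are not rectified: a ray, as slopes to the right and down, at radius r is drawn at 1 + k1 r^2 times it, then the intrinsics apply), "eye" and "rotation" of the camera in the world. Camera axes: x right, y down, z forward; pixel columns grow to the right and rows downward; lengths in mm; the calibration is good to about 2 mm. A picture is of the moment at which its call begins: read the wrist's pose just before it. get_calibration takes no time and is no camera call; for the wrist camera it gives the pose at the moment of the call.
- bot.hand_in(): hands the job in, once; it reports no verdict.
The state is a dict: "time_s": time; "joints": joint angles; "joint_velocities": joint speeds; "joint_efforts": joint torques, N m; "eef_pos": TCP position; "orientation": TCP orientation; "ft_force": force on the tool from outside, world axes, zero at the start; "wrist_torque": the same for the moment, N m; "finger_gap": opening from 0.0 (shut) to 1.0 (fully open).
Only numpy, scipy, OpenCV 4.12 (cv2) and the standard library are available. Lean on these libraries where they do the work, as an engineer would, in place of code of your own. Each camera call takes 0.05 s, during which the arm holds its last target.

TASK

The low pale-blue drawer unit has a hidden tray, held by a concealed catch: one of the five flush cream plates in its flat lid is a push button, the other four are firm dummies, and all look alike. Feel across the plates gently with the fingertips, press the one that gives until the tray springs out at the front, then leave the unit: once the tray is out, press no other plate. Press only on the lid: do not press hard, do not touch the tray, and do not lift, move or knock over the yellow brick separator, the jar, the bowl or the castle tower.

Things in the scene. Friction and masses are not known exactly. Their poses are not given: they have to be found in the camera images.
- caddy: Low pale-blue drawer unit, fixed to the sideboard, 150 (its x) x 360 (its y) x 75 mm high. Origin: centre of its underside; the tray comes out at its -x side, the front. The +y end of its flat lid is plain, and the yellow separator lies there; the rest holds a row of five plates (see row).
- row (a point): Top centre of the middle of five cream plates, 44 x 44 mm, flush with the lid, seen by narrow seams; axes as the unit's. The row runs along y at 52 mm pitch: centres at y = -104, -52, 0, 52, 104 mm from here. Exactly one, any of the five and another each time, is the sprung catch; the four dummies lie on firm rubber and sink only about 1 mm at 12 N (4 mm at most, if pressed hard).
- catch (a joint): How far the catch plate is pressed straight down (m): 0 flush, 0.009 fully down. It begins to yield at 1.5 N, takes about 3.5 N at 4 mm and 6 N fully down, and springs back up when released. The tray is let go at a little over 3 mm.
- tray (a joint): How far the hidden tray stands out of the front of the drawer unit (m): 0 shut, 0.06 fully out, along the unit's -x. A spring drives it fully out, in under a second, once the catch lets it go. It is 346 mm wide, its deep-blue front is 58 mm high, and its top stays below the lid.
- separator: Yellow plastic brick separator, 75 x 17 x 9 mm with a raised 15 mm high end; loose, lies on the plain +y end of the lid across it, at least 65 mm from the nearest plate centre. Origin: centre of its underside, x along it. Leave alone.
- jar: Glass jar with screw-top steel lid, 72 mm across, 110 mm high, loose, standing beside or behind the drawer unit. Origin: centre of its underside. Leave alone.
- bowl: White ceramic bowl of green bricks (one piece), 132 mm across, about 55 mm high, loose, beside or behind the drawer unit. Origin: centre of its underside. Leave alone.
- castle: Black turntable 160 mm across with a grey castle tower 86 mm across, 133 mm high in all (one loose piece), beside or behind the drawer unit. Origin: centre of its underside. Leave alone.

How it is judged (in metres and radians):
At the end, for the whole second after the job is handed in: The tray stands at least 50 mm out and is at rest, the catch plate is back up (within 1.5 mm of flush), and the separator, jar, bowl and castle are within 15 mm of where they began, jar and castle upright (value of joint tray above 0.05 m and velocity of joint tray below 0.01 m/s and value of joint catch below 0.0015 m and distance of each of separator, jar, bowl, castle from where it was at the start of the episode below 0.015 m and angle between each of jar, castle's own z axis and vertical below 0.1 rad); the robot touches nothing.
It fails at once if the robot presses on anything with more than 80 N (contact force between any of the fingers, the arm and anything else above 80 N).
It fails at once if the robot pushes or pulls the tray itself (over 2 N) (contact force between any of the fingers, the arm and tray above 2 N).
It fails at once if a bystander (separator, jar, bowl or castle) is lifted, carried or moved more than 15 mm (distance of any of separator, jar, bowl, castle from where it was at the start of the episode above 0.015 m).
It fails at once if the robot presses on another plate or thing after the tray is out (value of joint tray above 0.05 m and value of joint catch below 0.0005 m and contact force between the fingers and anything else above 4 N).
It also fails if it takes over 45 s, if anything falls off the work surface, if the arm or the gripper's body presses on something with over 40 N, if the wrist force passes 120 N, or if a joint passes its speed limit or range.

## Working session

There is one attempt and no reset: what is moved stays moved. The work goes in short steps, Python scripts to look and compute and a tool call to move; the robot and the scene stay as the last step left them, time stands still between calls to the robot, and variables do not carry over. Pictures are saved under pics/ and viewed, and the job is handed in when it is done.

Besides the shell and the picture viewer there is one more tool, called as name([rows], argument=value, ...), one row to a line, values as JSON. arm_command: Moves the arm, as the interface text tells. Its arguments: {"type":"object","properties":{"steps":{"type":"array"},"force":{"type":"number"}},"required":["steps"]}

```bash
mkdir -p pics; ls; python3 - <<'E'
from workcell import bot
import cv2,numpy as np
s=bot.observe()
for k in s: print(k,np.round(s[k],4))
for n in ("scene","side","wrist"):
    c=bot.get_calibration(n); print(n,c)
    im=bot.get_image(n); cv2.imwrite(f"pics/{n}0.png",im[:,:,::-1])
E
```

```text
pics
time_s 0.0
joints [-1.1872  0.5372 -0.0045  1.5389  0.0026  1.0673 -0.0712]
joint_velocities [-0.0002  0.0012  0.0014  0.0012  0.     -0.0014 -0.0009]
joint_efforts [ 0.00000e+00 -5.83416e+01  1.04860e+00 -2.59107e+01  1.23000e-02
  9.60000e-03  0.00000e+00]
eef_pos [282.4658 585.0391 403.8079]
orientation [-0.3763  0.5994  0.3755  0.5984]
ft_force [-0.0359  0.8003 -0.0244]
wrist_torque [ 0.0513 -0.0265  0.0279]
finger_gap 0.9977
scene {'mtx': array([[463.39995444,   0.        , 314.03362846],
       [  0.        , 463.39995444, 200.70295163],
       [  0.        ,   0.        ,   1.        ]]), 'k1': 0.03163653146949726, 'eye': array([1240.30858187,   41.1364294 ,  920.60624596]), 'rotation': array([ 0.65764916,  0.68113421, -0.22760659, -0.2274841 ])}
side {'mtx': array([[432.05222949,   0.        , 329.40555067],
       [  0.        , 432.05222949, 190.88544285],
       [  0.        ,   0.        ,   1.        ]]), 'k1': -0.01656163242705985, 'eye': array([ 105.61041989, -736.34442948,  619.99571876]), 'rotation': array([ 0.83168952, -0.24673001,  0.14715927, -0.47514312])}
wrist {'mtx': array([[349.20736534,   0.        , 319.80975299],
       [  0.        , 349.20736534, 199.08958575],
       [  0.        ,   0.        ,   1.        ]]), 'k1': 0.02359907194855578, 'eye': array([209.79672939, 618.17758332, 373.99206015]), 'rotation': array([0.83636268, 0.52554287, 0.08221013, 0.1324525 ])}
```

View pics/scene0.png

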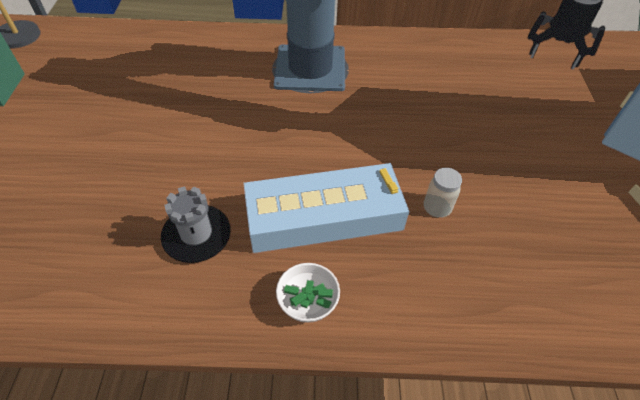

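View pics/side0.png

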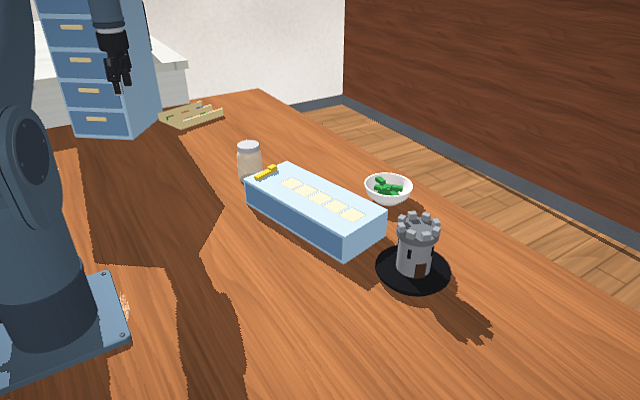

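View pics/wrist0.png

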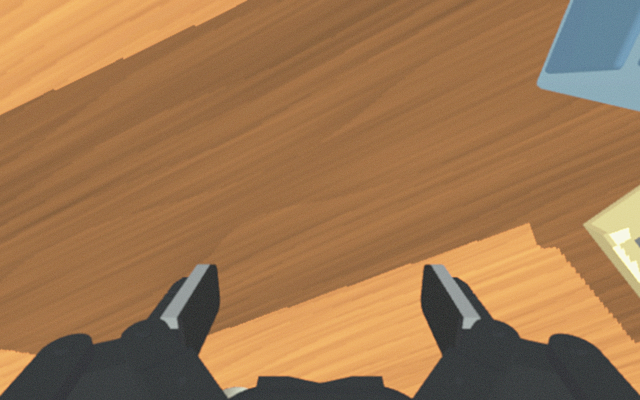

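The scene view shows five plates from about (266,205) to (356,193), with the separator at (389,181). The jar is at (443,190), the tower at (190,225) and the bowl at (308,292). Next I'll locate the plates.

```bash
cat > h.py <<'E'
from workcell import bot
import cv2,numpy as np
from scipy.spatial.transform import Rotation as R
def cast(n,uv,z,c=None):
    c=c or bot.get_calibration(n); uv=np.atleast_2d(np.float64(uv))
    p=cv2.undistortPoints(uv[:,None],c["mtx"],np.array([c["k1"],0,0,0]))[:,0]
    d=R.from_quat(c["rotation"]).apply(np.c_[p,np.ones(len(p))])
    return c["eye"]+d*((z-c["eye"][2])/d[:,2])[:,None]
E
python3 - <<'E'
from h import *
for n in ("scene","side"):
    im=cv2.imread(f"pics/{n}0.png"); h=cv2.cvtColor(im,cv2.COLOR_BGR2HSV)
    print(n)
    b=im.astype(int)
    for nm,m in (("cream",cv2.inRange(h,(12,20,200),(35,110,255))),("yel",cv2.inRange(h,(18,170,120),(32,255,255)))):
        k,l,s,c=cv2.connectedComponentsWithStats(m)
        for i in range(1,k):
            if s[i,4]>60 and s[i,4]<800 and 100<c[i,1]<260 and 220<c[i,0]<420: print(nm,c[i].round(1),s[i,4],cast(n,c[i],75 if nm=="cream" else 82)[0].round(1))
# lid corners
print(cast("scene",[(245,182),(391,167),(406,204),(254,222)],75).round(1))
print(cast("scene",[(434,205),(455,205),(446,178)],110).round(0), cast("scene",[(308,320),(278,290),(340,290)],40).round(0),cast("scene",[(162,235),(230,235),(197,258)],10).round(0))
E
```

```text
scene
cream [355.4 192.3] 257 [562.1 125.3  75. ]
cream [333.6 195.4] 265 [573.3  74.6  75. ]
cream [311.5 198.5] 270 [584.2  23.6  75. ]
cream [289.2 201.6] 275 [595.4 -27.2  75. ]
cream [266.7 204.9] 282 [606.8 -78.   75. ]
side
cream [291.3 182.9] 137 [562.1 124.5  75. ]
cream [305.  190.1] 151 [573.2  73.7  75. ]
cream [320.1 197.9] 161 [585.  22.  75.]
cream [335.3 205.9] 179 [595.7 -28.   75. ]
cream [351.8 214.6] 201 [606.9 -79.   75. ]
yel [266.3 171.6] 120 [530.  202.9  82. ]
[[ 541.2 -135.6   75. ]
 [ 479.4  214.    75. ]
 [ 591.7  240.5   75. ]
 [ 655.4 -101.6   75. ]]
[[619. 293. 110.]
 [617. 339. 110.]
 [540. 331. 110.]] [[864.  27.  40.]
 [801. -39.  40.]
 [796.  91.  40.]] [[ 655. -322.   10.]
 [ 649. -164.   10.]
 [ 714. -229.   10.]]
```

```bash
cat >> h.py <<'E'
PL=np.array([[562.1,124.9],[573.3,74.2],[584.6,22.9],[595.6,-27.6],[606.9,-78.5]])
YAW=np.arctan2(44.8,203.5)
def delta(x,y,z):
    s=bot.observe(); T=R.from_quat(s["orientation"])
    # goal: tool x down, z along unit x or y (choose nearest)
    best=None
    for k in range(4):
        a=YAW+k*np.pi/2; zz=np.array([np.cos(a),np.sin(a),0]); xx=np.array([0,0,-1.]); yy=np.cross(zz,xx)
        rv=(T.inv()*R.from_matrix(np.c_[xx,yy,zz])).as_rotvec()
        print(k,"turn(5deg)",(np.degrees(rv)/5).round(3), "joint7",s["joints"][6].round(2))
    d=T.inv().apply(np.array([x,y,z])-s["eef_pos"])
    print("t",s["time_s"],"pos",s["eef_pos"].round(1),"axes",T.as_matrix().round(3).tolist(),"F",s["ft_force"].round(2))
    print("shift units",(d/60).round(4))
E
python3 -c "
from h import *
delta(*PL[2],300)"
```

```text
0 turn(5deg) [ 1.0363e+01 -1.4000e-02  8.0000e-03] joint7 -0.07
1 turn(5deg) [-7.637e+00 -1.500e-02 -4.000e-03] joint7 -0.07
2 turn(5deg) [-2.5637e+01 -9.0000e-03 -1.7000e-02] joint7 -0.07
3 turn(5deg) [ 2.8363e+01 -6.0000e-03  2.0000e-02] joint7 -0.07
t 0.15 pos [282.5 585.1 404. ] axes [[-0.001, -0.901, 0.435], [-0.001, 0.435, 0.901], [-1.0, -0.0, -0.001]] F [ 1.01  0.55 -0.33]
shift units [ 1.7426 -8.6083 -6.2477]
```

arm_command([
  [[0, -1, -0.7, -0.8, 0, 0, 0], [0, -2, -1.4, -1.6, 0, 0, 0], [0, -2.8, -2.0, -2.4, 0, 0, 0], [0, -3.6, -2.6, -3.2, 0, 0, 0], [0, -4.4, -3.2, -4, 0, 0, 0], [0, -5.2, -3.8, -4.8, 0, 0, 0], [0, -6, -4.4, -5.6, 0, 0, 0], [0, -6.8, -5, -6.4, 0, 0, 0], [0, -7.7, -5.6, -7.1, 0, 0, 0], [0, -8.608, -6.248, -7.637, 0, 0, 0]],
], force=60)

```text
time_s: 1.4
eef_pos: [579.0, 33.1, 404.7]
orientation: [-0.552, 0.442, 0.552, 0.443]
ft_force: [0.5, 1.8, -0.3]
finger_gap: 0.0
```

```bash
python3 -c "
from h import *
delta(*PL[2],300)
print(bot.observe()['finger_gap'])"
```

```text
0 turn(5deg) [ 1.8023e+01  3.0000e-03 -1.0000e-03] joint7 1.68
1 turn(5deg) [0.023 0.003 0.001] joint7 1.68
2 turn(5deg) [-1.7977e+01  1.0000e-03  3.0000e-03] joint7 1.68
3 turn(5deg) [-3.5977e+01 -2.0000e-03  4.0000e-03] joint7 1.68
t 1.4 pos [579.   33.1 404.7] axes [[0.0, -0.976, -0.217], [0.0, -0.217, 0.976], [-1.0, -0.0, 0.0]] F [ 0.53  1.77 -0.26]
shift units [ 1.7445 -0.0542 -0.1859]
0.0003617094169033879
```

arm_command([
  [[0.6, 0, 0, 0, 0, 0, 0], [1.4, 0, 0, 0, 0, 0, 0], [2.1, 0, 0, 0, 0, 0, 0], [2.4, 0, 0, 0, 0, 0, 0], [2.4, 0, 0, 0, 0, 0, 0], [2.4, 0, 0, 0, 0, 0, 0]],
])

```text
time_s: 2.15
eef_pos: [579.2, 34.9, 262.3]
orientation: [0.552, -0.442, -0.55, -0.444]
ft_force: [0.1, 0.2, -0.5]
finger_gap: -0.0
```

```bash
python3 -c "
from h import *
delta(*PL[2],248)
s=bot.observe();print(s['time_s'],s['ft_force'])
im=bot.get_image('wrist');cv2.imwrite('pics/w1.png',im[:,:,::-1])
im=bot.get_image('side');cv2.imwrite('pics/s1.png',cv2.resize(im[120:270,200:450,::-1],None,fx=3,fy=3))
delta(*PL[2],248)
"
```

```text
0 turn(5deg) [18.     0.022  0.027] joint7 1.69
1 turn(5deg) [ 0.    -0.004  0.031] joint7 1.69
2 turn(5deg) [-18.     -0.027   0.022] joint7 1.69
3 turn(5deg) [-3.6e+01 -4.9e-02 -6.0e-03] joint7 1.69
t 2.15 pos [579.2  34.9 262.3] axes [[0.003, -0.977, -0.215], [0.0, -0.215, 0.977], [-1.0, -0.003, -0.0]] F [ 0.15  0.2  -0.47]
shift units [ 0.2387 -0.0444 -0.215 ]
2.15 [ 0.14618644  0.20125841 -0.46937606]
0 turn(5deg) [18.     0.024  0.029] joint7 1.69
1 turn(5deg) [ 0.    -0.003  0.034] joint7 1.69
2 turn(5deg) [-18.     -0.029   0.024] joint7 1.69
3 turn(5deg) [-3.6e+01 -5.4e-02 -5.0e-03] joint7 1.69
t 2.25 pos [579.1  34.9 262.4] axes [[0.003, -0.977, -0.215], [0.0, -0.215, 0.977], [-1.0, -0.003, -0.0]] F [0.67 1.07 0.12]
shift units [ 0.24   -0.0456 -0.2155]
```

View pics/w1.png

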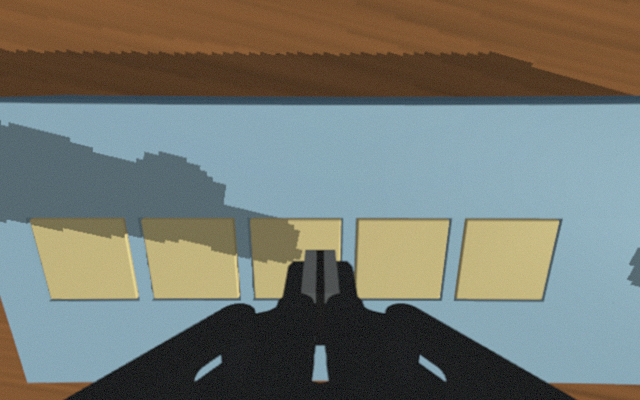

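View pics/s1.png

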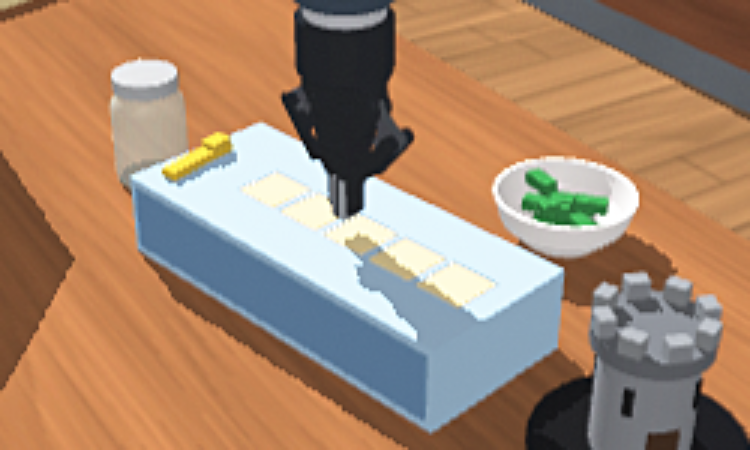

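The fingertips are about 14 mm above the lid, near the +y edge of the middle plate. I'll shift to its centre and come down slowly.

arm_command([
  [[0.05, -0.045, -0.215, 0, 0, 0, 0], [0.1, -0.045, -0.215, 0, 0, 0, 0], [0.15, -0.045, -0.215, 0, 0, 0, 0], [0.17, -0.045, -0.215, 0, 0, 0, 0], [0.19, -0.045, -0.215, 0, 0, 0, 0], [0.19, -0.045, -0.215, 0, 0, 0, 0]],
])

```text
time_s: 3.0
eef_pos: [583.7, 23.0, 249.2]
orientation: [-0.551, 0.443, 0.551, 0.443]
ft_force: [0.8, 0.2, 0.2]
finger_gap: -0.0
```

```bash
python3 -c "
from h import *
delta(*PL[2],248)"
```

```text
0 turn(5deg) [ 1.8003e+01 -0.0000e+00 -2.0000e-03] joint7 1.71
1 turn(5deg) [ 0.003  0.001 -0.001] joint7 1.71
2 turn(5deg) [-1.7997e+01  2.0000e-03 -0.0000e+00] joint7 1.71
3 turn(5deg) [-3.5997e+01  2.0000e-03  2.0000e-03] joint7 1.71
t 3.0 pos [583.7  23.  249.2] axes [[-0.0, -0.977, -0.215], [0.0, -0.215, 0.977], [-1.0, 0.0, 0.0]] F [0.76 0.2  0.21]
shift units [ 0.0205 -0.0147 -0.0049]
```

arm_command([
  [[0.01, 0, 0, 0, 0, 0, 0], [0.02, 0, 0, 0, 0, 0, 0], [0.02, 0, 0, 0, 0, 0, 0]],
])

```text
time_s: 3.38
eef_pos: [583.8, 22.9, 248.3]
orientation: [0.551, -0.443, -0.551, -0.443]
ft_force: [0.2, -0.1, 2.7]
finger_gap: 0.001
```

arm_command([
  [[0.01, 0, 0, 0, 0, 0, 0], [0.02, 0, 0, 0, 0, 0, 0], [0.02, 0, 0, 0, 0, 0, 0]],
])

```text
time_s: 3.75
eef_pos: [583.8, 22.9, 247.7]
orientation: [0.551, -0.443, -0.551, -0.443]
ft_force: [-2.3, -0.5, 9.2]
finger_gap: -0.002
```

Force rose from 2.7 to 9.2 N within 1 mm, so the middle plate is a firm dummy. Next is the -y neighbour, at the same height.

arm_command([
  [[-0.1, 0, 0, 0, 0, 0, 0], [-0.15, 0, 0, 0, 0, 0, 0], [-0.15, 0, -0.3, 0, 0, 0, 0], [-0.15, 0, -0.6, 0, 0, 0, 0], [-0.15, 0, -0.867, 0, 0, 0, 0], [-0.1, 0, -0.867, 0, 0, 0, 0], [-0.06, 0, -0.867, 0, 0, 0, 0], [-0.03, 0, -0.867, 0, 0, 0, 0], [-0.02, 0, -0.867, 0, 0, 0, 0], [-0.02, 0, -0.867, 0, 0, 0, 0]],
])

```text
time_s: 5.0
eef_pos: [594.9, -27.5, 248.1]
orientation: [-0.551, 0.443, 0.551, 0.443]
ft_force: [0.5, -0.5, -0.4]
finger_gap: -0.004
```

arm_command([
  [[0.01, 0, 0, 0, 0, 0, 0], [0.02, 0, 0, 0, 0, 0, 0], [0.02, 0, 0, 0, 0, 0, 0]],
])

```text
time_s: 5.38
eef_pos: [595.0, -27.7, 247.1]
orientation: [0.551, -0.443, -0.551, -0.443]
ft_force: [-0.5, 2.4, 4.4]
finger_gap: 0.006
```

arm_command([
  [[0.01, 0, 0, 0, 0, 0, 0], [0.015, 0, 0, 0, 0, 0, 0], [0.015, 0, 0, 0, 0, 0, 0]],
])

```text
time_s: 5.75
eef_pos: [595.0, -27.8, 246.0]
orientation: [0.551, -0.443, -0.551, -0.443]
ft_force: [0.7, 2.2, 3.6]
finger_gap: -0.0
```

Another 1 mm down brought no rise in force (3.6 N), so this plate gives. I'll keep pressing in small steps.

arm_command([
  [[0.01, 0, 0, 0, 0, 0, 0], [0.02, 0, 0, 0, 0, 0, 0], [0.03, 0, 0, 0, 0, 0, 0], [0.03, 0, 0, 0, 0, 0, 0]],
])

```text
time_s: 6.25
eef_pos: [595.0, -28.0, 244.2]
orientation: [0.551, -0.443, -0.551, -0.443]
ft_force: [0.8, 2.2, 3.7]
finger_gap: -0.003
```

```bash
python3 -c "
from h import *
im=bot.get_image('side');cv2.imwrite('pics/s2.png',cv2.resize(im[120:270,200:450,::-1],None,fx=3,fy=3))
for i in range(3):
  bot.get_image('side'); s=bot.observe(); print(s['ft_force'],s['eef_pos'])
"
```

```text
[-0.28167137  2.29115656  2.92053869] [595.03658364 -28.06797394 244.27929242]
[0.47264198 2.38265519 3.57619232] [595.02353111 -28.05482079 244.28872512]
[0.02714946 2.31659206 2.2930646 ] [595.04458769 -28.04888781 244.27824257]
```

View pics/s2.png

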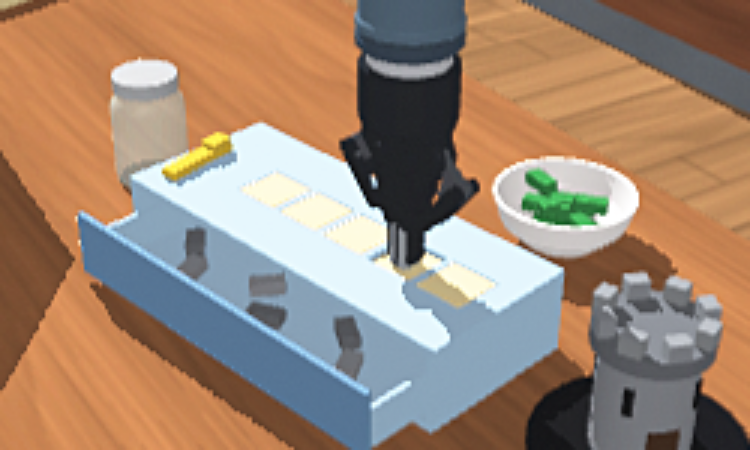

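The tray is out at the front. I'll lift straight up.

arm_command([
  [[-0.04, 0, 0, 0, 0, 0, 0], [-0.1, 0, 0, 0, 0, 0, 0], [-0.2, 0, 0, 0, 0, 0, 0], [-0.5, 0, 0, 0, 0, 0, 0], [-1, 0, 0, 0, 0, 0, 0], [-1.5, 0, 0, 0, 0, 0, 0], [-2, 0, 0, 0, 0, 0, 0], [-2, 0, 0, 0, 0, 0, 0], [-2, 0, 0, 0, 0, 0, 0], [-2, 0, 0, 0, 0, 0, 0]],
])

```text
time_s: 7.7
eef_pos: [594.5, -28.0, 363.3]
orientation: [-0.551, 0.443, 0.552, 0.443]
ft_force: [-0.4, -0.6, 0.1]
finger_gap: 0.0
```

```bash
python3 -c "
from h import *
im=bot.get_image('side');cv2.imwrite('pics/s3.png',cv2.resize(im[120:270,200:450,::-1],None,fx=3,fy=3))
d=cv2.absdiff(im[:,:,::-1],cv2.imread('pics/side0.png')).max(2)
print('yel diff',d[160:182,255:280].max(),'jar',d[140:165,238:262].max(),'bowl',d[172:205,364:412].max(),'castle',d[212:290,380:450].max())
c=bot.get_calibration('side')
im2=bot.get_image('scene');cv2.imwrite('pics/c3.png',im2[:,:,::-1])
b=cast('side',[(200+85/3,120+215/3),(200+370/3,120+410/3)],64)
n=np.array([-np.cos(YAW),-np.sin(YAW)]); print('tray front ahead of row centre (75 = shut):',((b[:,:2]-PL[2])@n).round(0)); s=bot.observe();print(s['ft_force'],s['eef_pos'],s['time_s'])
"
```

```text
yel diff 5 jar 5 bowl 5 castle 91
tray front ahead of row centre (75 = shut): [130. 144.]
[ 0.14539913 -0.1722214  -0.36190783] [594.61479604 -27.98777548 363.38149727] 7.8
```

View pics/s3.png

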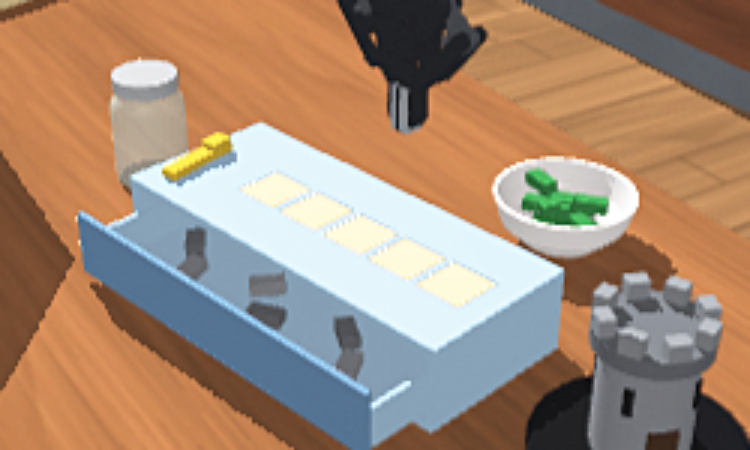

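View pics/c3.png

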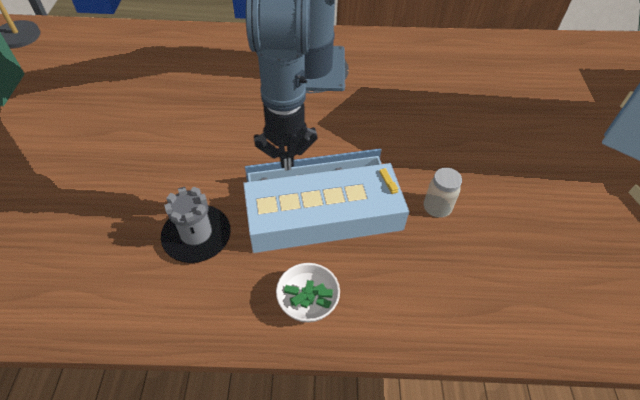

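```bash
python3 -c "
from h import *
a=cv2.imread('pics/scene0.png');b=cv2.imread('pics/c3.png')
d=cv2.absdiff(a,b).max(2);print('scene castle diff',d[185:262,160:232].max(),'jar',d[168:217,424:462].max(),'bowl',d[265:320,276:341].max(),'sep',d[168:194,378:400].max())
print(bot.hand_in())
"
```

```text
scene castle diff 62 jar 12 bowl 14 sep 10
the job is handed in; nothing more can be done
None
```

```bash
python3 -c "
from h import *
a=cv2.imread('pics/scene0.png');b=cv2.imread('pics/c3.png')
d=cv2.absdiff(a,b).max(2)[185:262,160:232];v,u=np.where(d>25);print(len(v),list(zip(u+160,v+185))[:12])
"
```

```text
123 [(np.int64(228), np.int64(185)), (np.int64(229), np.int64(185)), (np.int64(230), np.int64(185)), (np.int64(231), np.int64(185)), (np.int64(228), np.int64(186)), (np.int64(229), np.int64(186)), (np.int64(230), np.int64(186)), (np.int64(231), np.int64(186)), (np.int64(180), np.int64(187)), (np.int64(181), np.int64(187)), (np.int64(182), np.int64(187)), (np.int64(183), np.int64(187))]
```

The tray is out and the job is handed in, at about 8 s of the 45 s allowed. No verdict is reported, and one check on the castle is not fully explained.

- **Finding the catch:** I located the five plates in two camera views, which agreed to about 2 mm. I pressed the middle plate with closed fingertips and it was firm, reaching 9 N within about 1 mm. Its -y neighbour (y = -52 mm) kept sinking at about 3–4 N. I pressed it about 4 mm until the tray sprang out, then lifted straight up about 120 mm and pressed nothing else.
- **Tray and plate:** The last pictures show the tray out. A rough reading puts its front 55–69 mm beyond the shut position, against 60 mm nominal. All the plates look flush, and the wrist force is about zero.
- **Separator, jar and bowl:** These are unchanged between the first and last pictures.
- **Castle:** The picture difference over the castle was not clean, at up to 91 in the side view and 62 in the scene view. I handed in before looking into it. Afterwards I found 123 changed pixels in the scene view. The few I listed were on the tower's top edge and near the corner of the box I compared. The arm's shadow is the likely cause, since the tower looks in place in both views and the fingertips stayed more than 100 mm from it. I did not measure its position separately.

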